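# Let a carton through past the spring stop of a slideway

### The arm

A 6-joint arm with a two-finger parallel gripper is mounted at the origin on the work surface. World frame = base frame: x ahead of the robot, y to its left, z up, the work surface at z = 0. Lengths are in m, angles in rad, forces in N, time in s.
With the tool pointing down it reaches from about 0.225 to 0.875 m from the base axis. Payload 3.4 kg.
Tool frame: the origin (TCP) lies between the finger pads; the fingertips stand 11 mm ahead of it and the grasp point (between the pads) lies 8 mm behind it; z points along the fingers, y is the line along which they close (so a half turn about z gives the same grasp; the last joint's range is limited). The gripper opens to 85 mm and grips with 20 to 120 N. Pads are 22 mm wide; open, the fingers measure 114 mm over their backs; the gripper's body (76 mm by 85 mm) begins 54 mm behind the grasp point. The pads swing forward as they close: fully open they stand 13 mm farther back than shut.
Start: joints at [1.176, 0.276, 1.505, -0, 1.361, -0.121], TCP at [0.155, 0.554, 0.242] pointing down, gripper open.
Joint ranges: [-2.89, 2.89], [-0.75, 2.08], [0.22, 2.7], [-1.18, 4.32], [0.11, 2.71], [-2.7, 2.7]. Speed limits (rad/s): [2.57, 2.57, 3.14, 3.14, 3.14, 3.14].

### API

Orientations are given as a unit quaternion [w, x, y, z].
In Python, from rig import sensors, eyes, manip gives the robot as it stands.
- The arm moves only by the tool drive_tool, never from a script. Its argument "deltas" is a list of rows, each an object with "linear": the shift along the world's x, y, z in mm, a list of three; "twist": the turn about the world's z in degrees; "claw": the opening, from 0 (shut) to 1 (fully open). In form: [{"linear": [tx, ty, tz], "twist": twist, "claw": claw}, ...]. A call has 1 to 12 rows; each row is the pose to reach, as a shift and turn from the pose commanded when the call began; what a row does not reach only later rows make up. A row lasts 1/12 s, in which the tool goes at most 41.7 mm and 7.16 degrees, less where a joint would pass 70% of its speed; a pose out of reach is approached as far as the arm can. A call with a gripper value outside its range is refused whole. The fingers move at their own pace and stop on an object; "squeeze" is the grip in N (left out, the last holds). Time passes only in rows, so rows that repeat a pose let the fingers close. It gives the time, the measured TCP pose, the force, the opening and the grip force at its end, in the units of the state.
- sensors.get_state(): the state, without advancing time (a new reading comes with each control period).
- eyes.get_image(name): name is "side" or "top"; returns the picture (400x640x3 uint8, red, green, blue); there is no depth.
- eyes.camera_model(name): a dict with "intrinsics" (3x3 intrinsics, pixels), "R" (3x3) and "t" (3): a world point X has camera coordinates R X + t. Camera axes: x right, y down, z forward; pixel columns grow to the right and rows downward; lengths in m; the calibration is good to about 2 mm. A picture is of the moment at which its call begins. camera_model takes no time and is no camera call.
- manip.sign_off(): hands the job in; it is judged then, once.
The state is a dict: "clock": time; "qpos": joint angles; "qd": joint speeds; "effort": joint torques, N m; "position": TCP position; "ee_rot": TCP orientation; "contact_force": force on the tool from outside, world axes, zero at the start; "moment": the same for the moment, N m; "width": finger opening in m; "gripper_force": force on a finger pad.
Only numpy, scipy, OpenCV 4.12 (cv2) and the standard library are available. Lean on these libraries where they do the work, as an engineer would, in place of code of your own. Each camera call takes 0.05 s, during which the arm holds its last target. There are 200 camera calls.

### The job

Let the flat carton on the slideway through past the spring stop: with closed fingertips press the stop bar fully down behind the carton and, keeping it held down, push the carton along the slideway towards the end wall until its trailing edge is clear beyond the two prongs; then let go so that the bar springs up behind the carton and move clear. Only press and push: do not lift or tip the carton, never let the stop come up underneath it, and leave the other things on the table where they are.

Things in the scene. Friction and masses are not known exactly. Their poses are not given: they have to be found in the camera images.
- slideway: Fixed grey metal slideway, 138 mm wide. Origin on the table, on the centre line, below the near faces of the stop's prongs; +x is the carton's way to go, z up. Runs from x = -205 (open end) to +150 mm, where an 8 mm thick end wall stands 50 mm high. Two rails, tops 30 mm above the table, carry the carton; between them an 80 mm wide slot holds the stop bar. Guide lips 126 mm apart, 38 mm high.
- carton: Closed flat cardboard carton lying on the rails across the slot: 90 mm along the slideway (its x), 120 mm across, 36 mm high, 0.5 to 0.9 kg. Origin at the centre of its underside, axes as the slideway's. Starts 5 to 35 mm short of the prongs, with 70 mm or more of stop bar showing behind it; slides when pushed on its rear (-x) face.
- stop (a joint): Depth (m) of the spring stop bar: 0 up, at rest; 0.015 fully down. Moves straight down wherever pressed: 3.5 N starts it, 6.5 N brings it fully down; springs up when let go. Up, its prongs stand 9 mm above the rail tops and block the carton; from 9 mm depth they are below the carton, fully down 6 mm below the rail tops. Its strip never touches the carton.
- stop_prongs (a point): On top of the bar's strip, centre line, level with the prongs' near faces; 28 mm above the table when up, 13 mm when down. The dark steel strip, 72 mm wide, runs from 196 mm before this point (-x) to 40 mm beyond. Two prongs, 6 mm along x, 8 mm wide, 11 mm above the strip, stand at its side edges; between them 56 mm are clear, so a fingertip can run along the middle of the strip past them.
- tape_roll: Bystander: clear tape roll lying flat, 90 mm across, 24 mm high; origin at the centre of its underside.
- ink_stamp: Bystander: hand stamp, 45 x 22 mm foot, 60 mm high with a wooden knob; origin under its centre.
- marker: Bystander: marker pen lying down, 115 mm long (its x), 17 mm thick; origin under its centre.
- small_carton: Bystander: small carton on the table beside the slideway, 80 x 60 mm, 40 mm high; origin under its centre.
- stapler: Bystander: stapler, 130 mm long (its x), 34 mm wide, 49 mm high; origin under its centre.
- pen_cup: Bystander: empty grey pen cup, 72 mm across, 75 mm high; origin under its centre.
Things that resemble listed ones, but are neither listed nor needed, are in the scene too. Leave any purple look-alike of the carton alone.

How it is judged:
By the outcome, as a careful person would: the job done as asked, in the order asked, and still so for the second after the job is handed in, with the robot touching nothing.
It also fails if it takes over 42 s, if anything falls off the work surface, if the arm or the gripper's body presses on something with over 40 N, if the wrist force passes 120 N, or if a joint passes its speed limit or range.

## Working session

There is one attempt and no reset: what is moved stays moved. The work goes in short steps, Python scripts to look and compute and a tool call to move; the robot and the scene stay as the last step left them, time stands still between calls to the robot, and variables do not carry over. Pictures are saved under pics/ and viewed, at most 10 in all, crops included, and the job is handed in when it is done.

Besides the shell and the picture viewer there is one more tool, called after ">>>" as name(argument=value, ...) on one line, values as JSON. drive_tool: Moves the arm, as the interface text tells. Its arguments: {"type":"object","properties":{"deltas":{"type":"array","items":{"type":"object","properties":{"linear":{"type":"array","items":{"type":"number"}},"twist":{"type":"number"},"claw":{"type":"number"}}}},"squeeze":{"type":"number"}},"required":["deltas"]}

```bash
mkdir -p pics
python3 - <<'E'
from rig import sensors, eyes
import cv2
for n in("top","side"):
    cv2.imwrite(f"pics/{n}0.png",eyes.get_image(n)[:,:,::-1])
    m=eyes.camera_model(n);print(n,m)
s=sensors.get_state();print(s['clock'],s['position'],s['ee_rot'],s['contact_force'],s['width'])
E
```

```text
top {'intrinsics': array([[393.1277868 ,   0.        , 320.92190219],
       [  0.        , 393.1277868 , 201.08393707],
       [  0.        ,   0.        ,   1.        ]]), 'R': array([[ 2.75209256e-02, -9.99620868e-01, -8.47658240e-04],
       [-9.92515009e-01, -2.72243400e-02, -1.19049535e-01],
       [ 1.18981323e-01,  4.11766693e-03, -9.92887954e-01]]), 't': array([-0.02704061,  0.53412967,  0.81765257])}
side {'intrinsics': array([[485.04270263,   0.        , 313.82506689],
       [  0.        , 485.04270263, 204.39272097],
       [  0.        ,   0.        ,   1.        ]]), 'R': array([[ 0.86660276, -0.49870623,  0.01708105],
       [-0.32733324, -0.59397766, -0.73487651],
       [ 0.37663326,  0.63125481, -0.67798581]]), 't': array([-0.47969972,  0.24147852,  1.00517868])}
0.1 [0.15528764 0.55316886 0.24150557] [-2.18055279e-04  1.36437503e-01  9.90648315e-01 -8.22489848e-04] [-0.77463282  0.85092935 -0.6786061 ] 0.08545832295211254
```

View pics/top0.png

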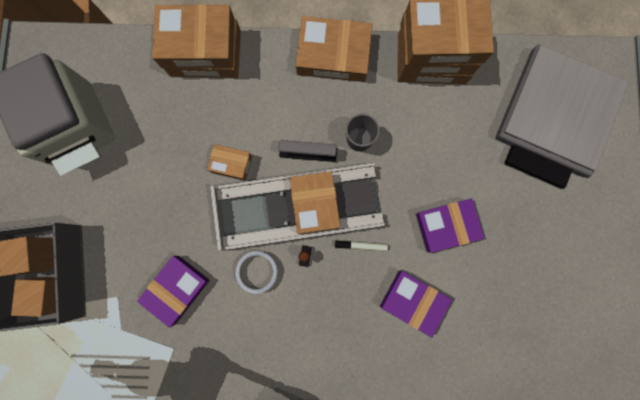

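View pics/side0.png

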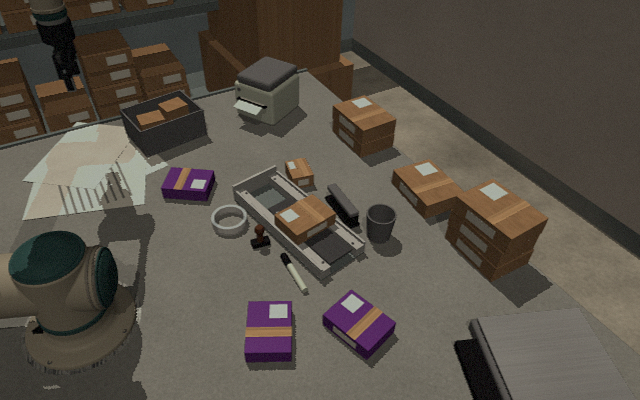

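The brown carton on the slideway at top (315,202) is the one meant: it lies across the rails. The purple ones at (450,225), (417,303) and (173,291) and the brown boxes off the slideway are look-alikes. The end wall is at left (216,217) and the open end at right (380,197). I'll confirm in an enlarged crop.

Run:
```python
import cv2
a=cv2.imread("pics/top0.png")[155:260,205:395]
cv2.imwrite("pics/crop.png",cv2.resize(a,None,fx=4.2,fy=4.2,interpolation=cv2.INTER_CUBIC))
```

```text
(no output)
```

View pics/crop.png

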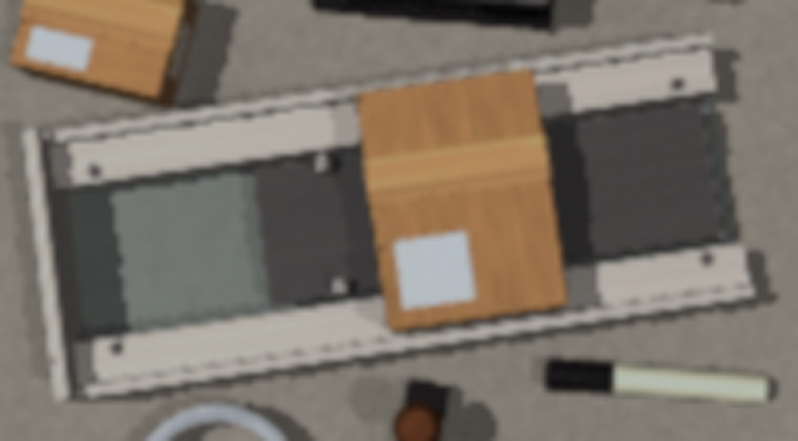

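The crop shows the carton lying square on the rails, prong tops at crop (323,162) and (341,286), the end wall at left, and the strip showing at right between x≈560 and 720. Next I fit the slideway and carton poses.

```bash
cat > h.py <<'E'
import numpy as np
from rig import eyes
def ray(n,uv,z):
    m=eyes.camera_model(n);R,t=m['R'],m['t'];c=-R.T@t
    d=R.T@np.linalg.solve(m['intrinsics'],[*uv,1]);return c+d*(z-c[2])/d[2]
def crop(u,v):return ((u+.5)/4.2-.5+205,(v+.5)/4.2-.5+155)
E
python3 - <<'E'
from h import *
P=lambda u,v,z:ray("top",crop(u,v),z)
obs=[P(712,37,.038),P(752,295,.038),P(323,159,.039),P(341,284,.039)]
mod=np.array([[-205,-69],[-205,69],[3,-32],[3,32]])/1000
W=np.array(obs)[:,:2]
a=mod-mod.mean(0);b=W-W.mean(0)
yaw=np.arctan2((a[:,0]*b[:,1]-a[:,1]*b[:,0]).sum(),(a*b).sum())
R=np.array([[np.cos(yaw),-np.sin(yaw)],[np.sin(yaw),np.cos(yaw)]])
o=W.mean(0)-R@mod.mean(0)
print("yaw",np.degrees(yaw),"o",o,"res mm",((mod@R.T+o-W)*1e3).round(1).tolist())
loc=lambda p:((R.T@(p[:2]-o))*1e3).round(1)
for n,q in dict(c1=(360,97,.066),c2=(535,70,.066),c3=(566,305,.066),c4=(391,330,.066),wallA=(27,130,.05),wallB=(60,398,.05),lipL=(60,137,.038),stripend=(262,175,.028)).items():print(n,loc(P(*q)))
# clutter beside slideway
for n,uv,z in[("stapler",(308,150),.049),("cup",(362,130),.075)]:print(n,loc(ray("top",uv,z)))
np.savez("p.npz",o=o,R=R)
for x in(-180,-130,-95,60): print(x,R@[x/1e3,0]+o)
E
```

```text
yaw 99.65377053601786 o [0.51869954 0.06479942] res mm [[1.7, -0.2], [-1.6, -1.5], [-0.4, 0.4], [0.2, 1.3]]
c1 [-21.8 -56.4]
c2 [-110.   -57.7]
c3 [-108.2   60.2]
c4 [-21.7  60.3]
wallA [148.1 -66.4]
wallB [146.3  69.8]
lipL [134.8 -62.7]
stripend [ 35.8 -30.2]
stapler [ -66.5 -114.2]
cup [-184.4 -134.1]
-180 [ 0.54888446 -0.11265162]
-130 [ 0.54049976 -0.06335967]
-95 [ 0.53463047 -0.0288553 ]
60 [0.5086379  0.12394976]
```

Residuals are within 2 mm. The carton's rear face is at slideway x ≈ -109 and its front at ≈ -21. I'll go above the strip at x = -140, fingers shut, with tool y across the slideway (twist -64.6°).

>>> drive_tool(deltas=[{"linear":[32,-52,0],"twist":-6,"claw":0},{"linear":[52,-84,0],"twist":-12,"claw":0},{"linear":[72,-116,0],"twist":-18,"claw":0},{"linear":[92,-148,0],"twist":-24,"claw":0},{"linear":[112,-181,0],"twist":-30,"claw":0},{"linear":[132,-213,0],"twist":-36,"claw":0},{"linear":[152,-246,0],"twist":-42,"claw":0},{"linear":[172,-278,0],"twist":-48,"claw":0},{"linear":[192,-310,0],"twist":-54,"claw":0},{"linear":[212,-343,0],"twist":-60,"claw":0},{"linear":[230,-372,0],"twist":-64.6,"claw":0},{"linear":[250,-404,0],"twist":-64.6,"claw":0}], squeeze=20)

```text
clock: 1.1
position: [0.4056, 0.1481, 0.2422]
ee_rot: [-0.0, 0.646, 0.764, 0.0]
contact_force: [0.6, 0.5, 0.0]
width: 0.0002
gripper_force: 0.0
```

>>> drive_tool(deltas=[{"linear":[20,-32,0],"claw":0},{"linear":[40,-64,0],"claw":0},{"linear":[60,-97,0],"claw":0},{"linear":[80,-129,-10],"claw":0},{"linear":[100,-162,-30],"claw":0},{"linear":[120,-194,-50],"claw":0},{"linear":[137,-222,-70],"claw":0},{"linear":[137,-222,-90],"claw":0},{"linear":[137,-222,-110],"claw":0},{"linear":[137,-222,-120],"claw":0},{"linear":[137,-222,-120],"claw":0},{"linear":[137,-222,-120],"claw":0}])

```text
$.deltas[0]: bad value
```

>>> drive_tool(deltas=[{"linear":[20,-32,0],"twist":0,"claw":0},{"linear":[40,-64,0],"twist":0,"claw":0},{"linear":[60,-97,0],"twist":0,"claw":0},{"linear":[80,-129,-10],"twist":0,"claw":0},{"linear":[100,-162,-30],"twist":0,"claw":0},{"linear":[120,-194,-50],"twist":0,"claw":0},{"linear":[137,-222,-70],"twist":0,"claw":0},{"linear":[137,-222,-90],"twist":0,"claw":0},{"linear":[137,-222,-110],"twist":0,"claw":0},{"linear":[137,-222,-120],"twist":0,"claw":0},{"linear":[137,-222,-120],"twist":0,"claw":0},{"linear":[137,-222,-120],"twist":0,"claw":0}])

```text
clock: 2.1
position: [0.5422, -0.0721, 0.1222]
ee_rot: [-0.0, 0.645, 0.765, -0.0]
contact_force: [0.0, 0.4, 0.9]
width: 0.0002
gripper_force: 0.0
```

Run:
```python
from h import *
from rig import sensors
import cv2
s=sensors.get_state();d=np.load("p.npz")
print(s['position'],s['contact_force'],(d['R'].T@(s['position'][:2]-d['o']))*1e3)
a=eyes.get_image("top")[155:260,205:395,::-1];b=eyes.get_image("side")[155:285,225:395,::-1]
a=cv2.resize(a,(760,420));b=cv2.resize(b,(680,520));
cv2.imwrite("pics/b.png",b)
```

```text
[ 0.54219985 -0.07206428  0.1221503 ] [0.03592318 0.40676082 0.94159666] [-138.86644523   -0.21631072]
```

View pics/b.png

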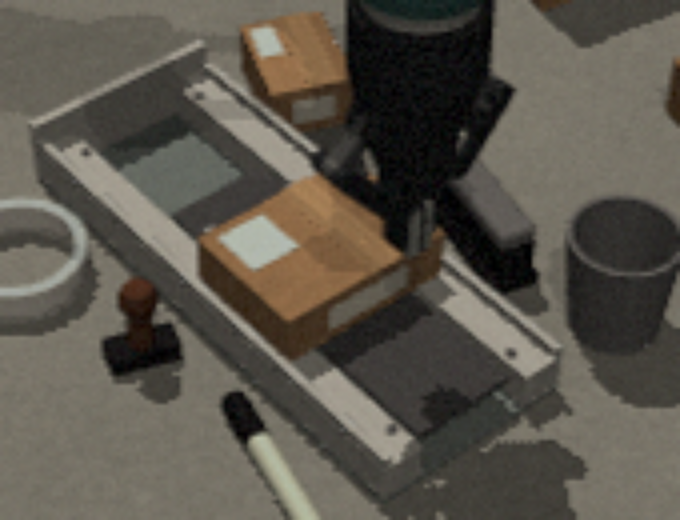

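The picture shows the closed tip above the middle of the strip, behind the carton. The strip is clear and the carton unmoved. I'll go down close to the bar, then press.

>>> drive_tool(deltas=[{"linear":[0,0,-20],"twist":0,"claw":0},{"linear":[0,0,-40],"twist":0,"claw":0},{"linear":[0,0,-58],"twist":0,"claw":0},{"linear":[0,0,-70],"twist":0,"claw":0},{"linear":[0,0,-78],"twist":0,"claw":0},{"linear":[0,0,-83],"twist":0,"claw":0},{"linear":[0,0,-86],"twist":0,"claw":0},{"linear":[0,0,-89],"twist":0,"claw":0},{"linear":[0,0,-91],"twist":0,"claw":0},{"linear":[0,0,-92],"twist":0,"claw":0},{"linear":[0,0,-92],"twist":0,"claw":0}])

```text
clock: 3.12
position: [0.543, -0.0722, 0.0309]
ee_rot: [0.001, 0.645, 0.764, 0.001]
contact_force: [-1.3, 0.9, 4.8]
width: 0.0001
gripper_force: 2.6
```

>>> drive_tool(deltas=[{"linear":[0,0,-2],"twist":0,"claw":0},{"linear":[0,0,-4],"twist":0,"claw":0},{"linear":[0,0,-6],"twist":0,"claw":0},{"linear":[0,0,-6],"twist":0,"claw":0}])

```text
clock: 3.45
position: [0.543, -0.0722, 0.0248]
ee_rot: [0.0, 0.645, 0.764, 0.001]
contact_force: [-1.9, 1.7, 6.4]
width: -0.0003
gripper_force: 3.2
```

>>> drive_tool(deltas=[{"linear":[0,0,-1],"twist":0,"claw":0},{"linear":[0,0,-2],"twist":0,"claw":0},{"linear":[0,0,-2],"twist":0,"claw":0}])

```text
clock: 3.7
position: [0.543, -0.0722, 0.0239]
ee_rot: [0.001, 0.645, 0.764, 0.001]
contact_force: [-2.0, 1.3, 12.1]
width: 0.0001
gripper_force: 6.0
```

The bar is fully down at 12 N. I push slowly along the slideway direction (-0.168, 0.986).

>>> drive_tool(deltas=[{"linear":[-0.7,4,0],"twist":0,"claw":0},{"linear":[-1.4,8,0],"twist":0,"claw":0},{"linear":[-2,12,0],"twist":0,"claw":0},{"linear":[-2.6,15,0],"twist":0,"claw":0},{"linear":[-3,18,0],"twist":0,"claw":0},{"linear":[-3.4,20,0],"twist":0,"claw":0},{"linear":[-3.8,22,0],"twist":0,"claw":0},{"linear":[-4.2,25,0],"twist":0,"claw":0},{"linear":[-4.7,28,0],"twist":0,"claw":0},{"linear":[-5.2,31,0],"twist":0,"claw":0}])

```text
clock: 4.53
position: [0.541, -0.0452, 0.0241]
ee_rot: [0.005, 0.644, 0.765, -0.0]
contact_force: [0.8, -10.2, 5.3]
width: -0.0002
gripper_force: 3.3
```

>>> drive_tool(deltas=[{"linear":[0,0,-1],"twist":0,"claw":0},{"linear":[0,0,-2],"twist":0,"claw":0},{"linear":[0,0,-2],"twist":0,"claw":0}])

```text
clock: 4.78
position: [0.541, -0.0446, 0.0238]
ee_rot: [0.005, 0.644, 0.765, 0.0]
contact_force: [-1.8, -6.3, 19.2]
width: -0.0002
gripper_force: 9.8
```

>>> drive_tool(deltas=[{"linear":[-0.5,3,0],"twist":0,"claw":0},{"linear":[-1,6,0],"twist":0,"claw":0},{"linear":[-1.5,9,0],"twist":0,"claw":0}])

```text
clock: 5.03
position: [0.5411, -0.0384, 0.0239]
ee_rot: [0.008, 0.643, 0.766, -0.0]
contact_force: [-0.0, -16.6, 15.3]
width: 0.0001
gripper_force: 7.2
```

>>> drive_tool(deltas=[{"linear":[-1.5,3,0],"twist":0,"claw":0},{"linear":[-3,6,0],"twist":0,"claw":0},{"linear":[-4.5,9,0],"twist":0,"claw":0},{"linear":[-5,12,0],"twist":0,"claw":0}])

```text
clock: 5.37
position: [0.5381, -0.0257, 0.024]
ee_rot: [0.009, 0.643, 0.765, 0.001]
contact_force: [3.2, -14.8, 12.4]
width: -0.0002
gripper_force: 6.5
```

Run:
```python
from h import *
from rig import sensors
import cv2
s=sensors.get_state();d=np.load("p.npz")
print(s['position'],s['ee_rot'],s['contact_force'],s['moment'],(d['R'].T@(s['position'][:2]-d['o']))*1e3)
a=eyes.get_image("top")[155:260,205:395,::-1];b=eyes.get_image("side")[155:285,225:395,::-1]
a=cv2.resize(a,(400,220));b=cv2.resize(b,(400,306))
a=cv2.copyMakeBorder(a,0,86,0,0,cv2.BORDER_CONSTANT)
cv2.imwrite("pics/c.png",np.hstack([a,b]))
```

```text
[ 0.53813929 -0.02574338  0.0239776 ] [0.00919222 0.64344445 0.76543627 0.0014343 ] [  3.15188675 -14.77499473  12.35650956] [-2.1660636  -0.51915952  0.03925257] [-92.52056344  -3.98098738]
```

View pics/c.png

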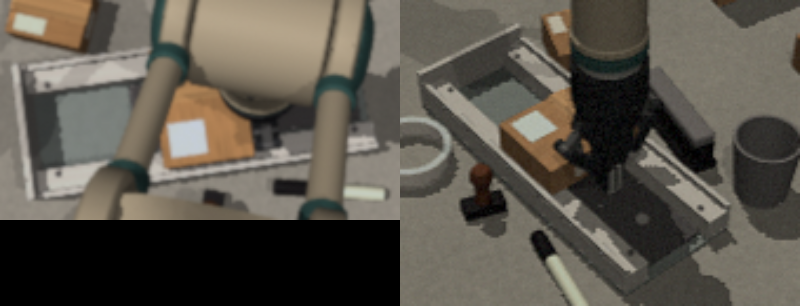

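The carton lies flat and is moving straight along the rails, with the tip behind it on the strip. I continue, adding a little downward command.

>>> drive_tool(deltas=[{"linear":[-1,3,-0.5],"twist":0,"claw":0},{"linear":[-2,6,-0.8],"twist":0,"claw":0},{"linear":[-3,9,-1],"twist":0,"claw":0},{"linear":[-3.5,12,-1],"twist":0,"claw":0},{"linear":[-4,15,-1],"twist":0,"claw":0},{"linear":[-4.5,18,-1],"twist":0,"claw":0},{"linear":[-5,21,-1],"twist":0,"claw":0},{"linear":[-5.5,24,-1],"twist":0,"claw":0}])

```text
clock: 6.13
position: [0.5338, -0.0026, 0.0239]
ee_rot: [0.011, 0.643, 0.766, 0.002]
contact_force: [2.7, -18.3, 18.7]
width: 0.0002
gripper_force: 9.6
```

>>> drive_tool(deltas=[{"linear":[-1,4,0],"twist":0,"claw":0},{"linear":[-2,8,0],"twist":0,"claw":0},{"linear":[-3,12,0],"twist":0,"claw":0},{"linear":[-4,16,0],"twist":0,"claw":0},{"linear":[-4.8,20,0],"twist":0,"claw":0},{"linear":[-5.5,24,0],"twist":0,"claw":0},{"linear":[-6.2,28,0],"twist":0,"claw":0},{"linear":[-7,32,0],"twist":0,"claw":0}])

```text
clock: 6.8
position: [0.5271, 0.0298, 0.0239]
ee_rot: [0.01, 0.643, 0.766, 0.002]
contact_force: [3.6, -18.8, 19.8]
width: 0.0
gripper_force: 10.0
```

>>> drive_tool(deltas=[{"linear":[-1,4,-0.3],"twist":0,"claw":0},{"linear":[-2,8,-0.5],"twist":0,"claw":0},{"linear":[-2.7,12,-0.5],"twist":0,"claw":0},{"linear":[-3.4,16,-0.5],"twist":0,"claw":0},{"linear":[-4,20,-0.5],"twist":0,"claw":0},{"linear":[-4.6,24,-0.5],"twist":0,"claw":0},{"linear":[-4.6,24,-0.5],"twist":0,"claw":0}])

```text
clock: 7.38
position: [0.5227, 0.0543, 0.0239]
ee_rot: [0.01, 0.643, 0.766, 0.002]
contact_force: [3.1, -16.4, 23.0]
width: -0.0001
gripper_force: 11.9
```

>>> drive_tool(deltas=[{"linear":[-1,4,0],"twist":0,"claw":0},{"linear":[-1.7,8,0],"twist":0,"claw":0},{"linear":[-2.4,12,0],"twist":0,"claw":0},{"linear":[-3.1,16,0],"twist":0,"claw":0},{"linear":[-3.8,20,0],"twist":0,"claw":0},{"linear":[-4.4,24,0],"twist":0,"claw":0},{"linear":[-5,28,0],"twist":0,"claw":0},{"linear":[-5,28,0],"twist":0,"claw":0}])

```text
clock: 8.05
position: [0.5174, 0.0827, 0.0239]
ee_rot: [0.01, 0.643, 0.766, 0.003]
contact_force: [3.7, -17.6, 25.0]
width: 0.0003
gripper_force: 12.6
```

Run:
```python
from h import *
from rig import sensors
import cv2
s=sensors.get_state();d=np.load("p.npz")
print(s['position'],s['contact_force'],(d['R'].T@(s['position'][:2]-d['o']))*1e3)
a=eyes.get_image("top")[155:260,205:395,::-1];b=eyes.get_image("side")[155:285,225:395,::-1]
a=cv2.resize(a,(400,220));b=cv2.resize(b,(400,306))
a=cv2.copyMakeBorder(a,0,86,0,0,cv2.BORDER_CONSTANT)
cv2.imwrite("pics/d.png",np.hstack([a,b]))
```

```text
[0.51744305 0.08269994 0.02387257] [  3.65901607 -17.58506341  24.9651652 ] [17.85773893 -1.76311358]
```

View pics/d.png

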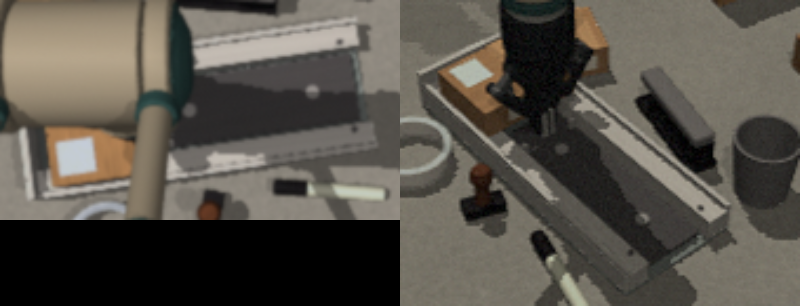

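The carton's near front corner is at panel (50,187), just short of the end wall, and the tip is still holding the bar down. I check where its trailing edge is before letting go.

Run:
```python
from h import *
d=np.load("p.npz")
for u,v in[(50,187),(47,131),(133,181)]:
    p=ray("top",(u*190/400+205,v*105/220+155),.066);print((d['R'].T@(p[:2]-d['o'])*1e3).round(1))
```

```text
[121.1  62.8]
[117.8   7.9]
[40.5 68.4]
```

The front is at ≈119 and the trailing edge at ≈29 mm, well past the prongs (6 mm). I ease back off the face with the bar still down, then rise.

>>> drive_tool(deltas=[{"linear":[1,-4,0],"twist":0,"claw":0},{"linear":[2,-8,0],"twist":0,"claw":0},{"linear":[2.5,-12,0],"twist":0,"claw":0},{"linear":[3,-15,0],"twist":0,"claw":0},{"linear":[3,-15,0],"twist":0,"claw":0}])

```text
clock: 8.57
position: [0.5179, 0.0767, 0.0238]
ee_rot: [0.003, 0.647, 0.763, 0.008]
contact_force: [-0.2, 16.1, 27.9]
width: -0.0002
gripper_force: 14.3
```

>>> drive_tool(deltas=[{"linear":[0,0,3],"twist":0,"claw":0},{"linear":[0,0,6],"twist":0,"claw":0},{"linear":[0,0,10],"twist":0,"claw":0},{"linear":[0,0,15],"twist":0,"claw":0},{"linear":[0,0,21],"twist":0,"claw":0},{"linear":[0,0,30],"twist":0,"claw":0},{"linear":[0,0,50],"twist":0,"claw":0},{"linear":[0,0,80],"twist":0,"claw":0},{"linear":[0,0,110],"twist":0,"claw":0},{"linear":[0,0,140],"twist":0,"claw":0},{"linear":[0,0,170],"twist":0,"claw":0},{"linear":[0,0,200],"twist":0,"claw":0}])

```text
clock: 9.57
position: [0.5098, 0.0721, 0.2198]
ee_rot: [-0.001, 0.645, 0.764, -0.001]
contact_force: [1.0, 0.1, -0.8]
width: 0.0
gripper_force: 0.0
```

>>> drive_tool(deltas=[{"linear":[-20,30,0],"twist":0,"claw":0},{"linear":[-40,60,0],"twist":0,"claw":0},{"linear":[-60,90,0],"twist":0,"claw":0},{"linear":[-80,120,0],"twist":0,"claw":0},{"linear":[-100,150,0],"twist":0,"claw":0},{"linear":[-120,180,0],"twist":0,"claw":0},{"linear":[-140,210,0],"twist":0,"claw":0},{"linear":[-160,240,0],"twist":0,"claw":0},{"linear":[-180,270,0],"twist":0,"claw":0},{"linear":[-200,300,0],"twist":0,"claw":0},{"linear":[-200,300,0],"twist":0,"claw":0},{"linear":[-200,300,0],"twist":0,"claw":0}])

```text
clock: 10.57
position: [0.3098, 0.3726, 0.2182]
ee_rot: [0.0, 0.643, 0.766, -0.002]
contact_force: [0.5, 0.6, -0.6]
width: -0.0
gripper_force: 0.0
```

Run:
```python
from h import *
import cv2
a=eyes.get_image("top")[155:260,205:395,::-1];b=eyes.get_image("side")[155:285,225:395,::-1]
a=cv2.resize(a,(400,220));b=cv2.resize(b,(400,306))
a=cv2.copyMakeBorder(a,0,86,0,0,cv2.BORDER_CONSTANT)
cv2.imwrite("pics/e.png",np.hstack([a,b]))
```

```text
(no output)
```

View pics/e.png

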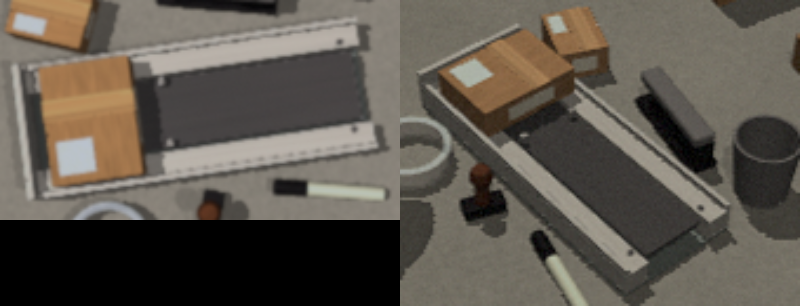

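The carton lies flat beyond the prongs, which are visible and up at (163,81) and (171,142). The other things on the table are unmoved and the arm is clear.

```bash
python3 -c "
from rig import manip;print(manip.sign_off())"
```

```text
the job is handed in; nothing more can be done
None
```

The carton is past the stop, with its trailing edge about 23 mm beyond the prongs; the bar has sprung up behind it, the arm is clear, nothing else moved, and the job was handed in at about 11 s.

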